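Turn the ball dish towards the trackball

ROBOT

A 6-joint arm with a two-finger parallel gripper is mounted at the origin on the work surface. World frame = base frame: x ahead of the robot, y to its left, z up, the work surface at z = 0. Lengths are in m, angles in rad, forces in N, time in s.
With the tool pointing down it reaches from about 0.35 to 1 m from the base axis. Payload 7.1 kg.
Tool frame: the origin (TCP) lies between the finger pads; the fingertips stand 22 mm ahead of it and the grasp point (between the pads) lies 3 mm ahead of it; z points along the fingers, y is the line along which they close (so a half turn about z gives the same grasp; the last joint's range is limited). The gripper opens to 85 mm and grips with 20 to 120 N. Pads are 22 mm wide; open, the fingers measure 114 mm over their backs; the gripper's body (76 mm by 85 mm) begins 54 mm behind the grasp point. The pads swing forward as they close: fully open they stand 13 mm farther back than shut.
Start: joints at [-1.213, 0.423, 1.63, -0, 1.089, -0.019], TCP at [0.23, -0.581, 0.253] pointing down, gripper open.
Joint ranges: [-3, 3], [-0.9, 2.11], [0.09, 2.58], [-1.31, 4.45], [0.11, 2.69], [-2.54, 2.54]. Speed limits (rad/s): [2.39, 2.39, 3.01, 3.14, 3.14, 3.14].

INTERFACE

Orientations are given as a 3x3 rotation matrix whose columns are the frame's x, y, z axes.
In Python, from plant import r gives the robot as it stands. Calls block until the motion is done:
- r.reach(position, orientation): joint-space move of the TCP to a pose.
- r.servo_line(position, rotation=None, vel=0.15): straight line of the TCP; rotation=None keeps the orientation; vel is the mean speed in m/s.
- r.movej(angles): joint-space move.
- r.grip(opening): finger opening in m; the grip force is fixed at half the most; returns when the fingers have stopped.
- r.dwell(seconds).
- r.solve_ik(position, orientation): joint angles nearest the present ones, or None.
- r.camera(name): name is "scene" or "top"; returns a dict with "img" (480x640x3 uint8, blue, green, red), "K" (3x3 intrinsics, pixels), "dist_coeffs" ([k1, k2, p1, p2, k3] as OpenCV has them; the pictures are not rectified), "origin" and "rotation" of the camera in the world. Camera axes: x right, y down, z forward; pixel columns grow to the right and rows downward; lengths in m; the calibration is good to about 2 mm. A picture is of the moment at which its call begins. There is no depth.
A pose or a line that the arm cannot do raises r.IKError and nothing moves.
- r.finish_job(): hands the job in; it is judged then, once.
Readings, each from a call of its own:
- r.get_time(): time.
- r.get_q(): joint angles.
- r.get_joint_velocities(): joint speeds.
- r.get_joint_torque(): joint torques, N m.
- r.get_position(): TCP position.
- r.get_tool_rot(): TCP orientation.
- r.get_contact_force(): force on the tool from outside, world axes, zero at the start.
- r.get_moment(): the same for the moment, N m.
- r.get_grip_width(): finger opening in m.
- r.get_grip_force(): force on a finger pad.
Only numpy, scipy, OpenCV 4.12 (cv2) and the standard library are available. Lean on these libraries where they do the work, as an engineer would, in place of code of your own. Each camera call takes 0.05 s, during which the arm holds its last target. There are 200 camera calls.

TASK

The red ball of the trackball lies loose in the white dish on the desk mat. Grasp the dish by its arch handle and lift it gently, then, still in the air over the middle of the mat, turn it about a quarter turn to whichever side the trackball unit with the empty red-ringed socket is on (the other side has an ordinary mouse), so that the orange lip points at that socket. Keep the dish level and the ball in the middle, in the blue well, all the time, disturb nothing else, and finish while still holding the dish still there, its foot about 8 cm above the mat.

Things in the scene. Friction and masses are not known exactly. Their poses are not given: they have to be found in the camera images.
- dish_grip (a point): Centre of the yellow grip block on top of the dish's arch handle: 18 mm (dish x) by 60 mm (dish y) by 26 mm high, straight above the dish's middle, its centre 97 mm above the dish's underside. Dish axes: x along the orange lip, y along the arch, z up. Pinch the block across x, from above. Arch: bare aluminium, legs 12 by 6 mm at y = -66 and +66 mm, 101 mm high; the block's top is at 110 mm.
- dish: The dish: eight-sided white plate, 128 mm across flats, 22 mm high at the rim, about 0.25 kg, with a shallow blue well (44 mm across, slope 0.08) in the middle and white slopes (0.2) around it; stands loose on the mat, 4 mm above the desk. Origin at the centre of its underside, axes as for dish_grip.
- dish_lip (a point): Outer end of the dish's orange pouring lip, an open channel 46 mm wide; 85 mm from the middle of the dish along its +x, 15 mm above its underside.
- ball_center (a point): Centre of the loose red ball, 38 mm diameter, about 50 g, lying in the well in the middle of the dish (its centre is 72 mm below the grip block's centre; 53 mm are free between ball and block's centre). Its axes turn as it rolls.
- mat_middle (a point): Middle of the black desk mat's upper face, 420 mm (x) by 560 mm (y), 4 mm thick, blue lit edge, fixed to the desk. The dish starts within 15 mm of it, with its lip along the mat's x to within 0.15 rad; the trackball unit stands about 185 mm to one side along the mat's y, the mouse about as far on the other side.
- socket (a point): Centre of the mouth of the empty socket, a red ring 52 mm outside and 42 mm inside, on top of the trackball unit: a grey housing 125 mm (x) by 80 mm (y) by 28 mm, loose on the mat; the ring's top is 47.5 mm above the mat.
- trackball: The trackball unit; origin at the centre of its underside, x along its length.
- mouse: Ordinary black mouse, 115 mm (x) by 62 mm (y) by 34 mm, loose on the mat, on the side opposite the trackball unit; origin at the centre of its underside. Leave it alone.
- phone: Black phone, 72 by 148 by 9 mm, lying on the mat beyond the dish; origin at the centre of its underside. Leave it alone.
- pencup: Aluminium pen cup, 72 mm diameter, 75 mm high with pens to 130 mm, standing on the mat beyond the dish; origin at the centre of its underside. Leave it alone.
Not all that is in view belongs to the job. Several things have the shape of the dish; the one meant has the colours described above.

How it is judged:
On the way, in this order (a step that is already met when the one before it is completed fails the run):
1. the dish is lifted clear of the mat by at least 25 mm, ball in the well (height (world z) of dish_grip above 0.126 m and x of ball_center in the frame of dish_grip between -0.02 and 0.02 m and y of ball_center in the frame of dish_grip between -0.02 and 0.02 m), for 0.1 s.
2. in the air, the dish is turned so that its lip points at the empty socket, ball in the well (all of step 1 and y of socket in the frame of dish_grip between -0.025 and 0.025 m and x of socket in the frame of dish_grip above 0.08 m), for 0.2 s.
At the end, for the whole second after the job is handed in: Dish held in the fingers, still, level within 0.08 rad, foot 50 to 120 mm above the mat, within 35 mm of its middle; socket centre within 25 mm of the lip's line, ahead of it; ball within 15 mm of the dish's middle (each axis); dish touches neither trackball unit nor mouse (y of socket in the frame of dish_grip between -0.025 and 0.025 m and x of socket in the frame of dish_grip above 0.08 m and x of ball_center in the frame of dish_grip between -0.015 and 0.015 m and y of ball_center in the frame of dish_grip between -0.015 and 0.015 m and height (world z) of dish_grip between 0.151 and 0.221 m and horizontal distance between dish_grip and mat_middle below 0.035 m and angle between dish_grip's own z axis and vertical below 0.08 rad and contact force between the fingers and dish above 2 N and contact force between dish and trackball below 0.1 N and contact force between dish and mouse below 0.1 N and height (world z) of ball_center above 0.074 m and linear speed of dish below 0.02 m/s and angular speed of dish below 0.15 rad/s); the arm keeps its last pose, push and grip.
It fails at once if the ball leaves the well (more than 22 mm from the dish's middle) (not (x of ball_center in the frame of dish_grip between -0.022 and 0.022 m and y of ball_center in the frame of dish_grip between -0.022 and 0.022 m)).
It fails at once if the dish is tipped by more than 0.2 rad (angle between dish_grip's own z axis and vertical above 0.2 rad).
It fails at once if the trackball unit, mouse, phone or pen cup is pushed more than 15 mm (distance of any of trackball, mouse, phone, pencup from where it was at the start of the episode above 0.015 m).
It also fails if it takes over 38 s, if anything falls off the work surface, if the arm or the gripper's body presses on something with over 40 N, if the wrist force passes 120 N, or if a joint passes its speed limit or range.

## Working session

There is one attempt and no reset: what is moved stays moved. The work goes in short steps, each a Python script; the robot and the scene stay as the last script left them, time stands still between calls to the robot, and variables do not carry over. Pictures are saved under pics/ and viewed, at most 10 in all, crops included, and the job is handed in when it is done.

```bash
mkdir -p pics; ls; python3 - <<'E'
from plant import r
import cv2,pickle
d={n:r.camera(n) for n in("scene","top")}
pickle.dump(d,open("v0.pkl","wb"))
for n in d:
    cv2.imwrite(f"pics/{n}0.png",d[n]["img"]); print(n,d[n]["K"],d[n]["dist_coeffs"],d[n]["origin"],d[n]["rotation"])
E
```

```text
pics
scene [[517.89858363   0.         327.72913285]
 [  0.         517.89858363 239.4904285 ]
 [  0.           0.           1.        ]] [0.01163106 0.         0.         0.         0.        ] [ 0.98556706 -0.55578111  0.81854018] [[ 0.80339776  0.4032343  -0.4381257 ]
 [ 0.59533335 -0.52985946  0.60400924]
 [ 0.0114122  -0.74609051 -0.66574673]]
top [[480.65904637   0.         320.79585153]
 [  0.         480.65904637 243.49993856]
 [  0.           0.           1.        ]] [-0.04931635  0.          0.          0.          0.        ] [0.35351896 0.10763868 1.31893725] [[-0.00687324 -0.99223994  0.12414771]
 [-0.99991648  0.00546082 -0.01171362]
 [ 0.01094477 -0.12421785 -0.99219461]]
```

View pics/scene0.png

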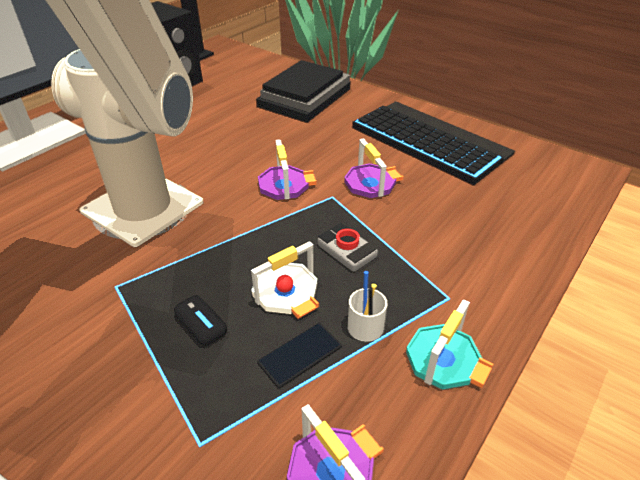

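View pics/top0.png

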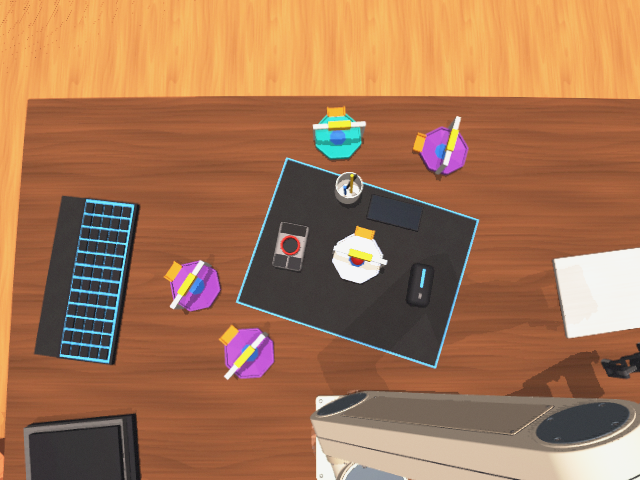

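The wanted item is the white dish. Candidates, by top-view pixel:
- White dish with the red ball on the mat: (358,257), which is (285,285) in the scene view. This one matches the description.
- Teal dish: (338,135).
- Purple dishes: (444,150), (195,287) and (249,352).

The red-ringed trackball unit is at top (291,246), on the +y side. The mouse is at (420,284).

```bash
cat > h.py <<'E'
import cv2,numpy as np
def plane(c,px,z):
    u=cv2.undistortPoints(np.float64(px).reshape(-1,1,2),c["K"],np.array(c["dist_coeffs"])).reshape(-1,2)
    d=np.c_[u,np.ones(len(u))]@np.array(c["rotation"]).T; o=np.array(c["origin"])
    return o+d*((z-o[2])/d[:,2])[:,None]
def proj(c,P):
    R=np.array(c["rotation"]).T
    return cv2.projectPoints(np.float64(P).reshape(-1,1,3),cv2.Rodrigues(R)[0],-R@np.array(c["origin"]),c["K"],np.array(c["dist_coeffs"]))[0].reshape(-1,2)
HSV={"yellow":[((23,120,110),(35,255,255))],"orange":[((9,150,110),(22,255,255))],"red":[((0,150,70),(6,255,255)),((174,150,70),(180,255,255))]}
def blob(c,col,roi):
    """largest blob of colour inside roi (x0,y0,x1,y1): pixel points"""
    h=cv2.cvtColor(c["img"],cv2.COLOR_BGR2HSV); m=sum(cv2.inRange(h,np.array(a),np.array(b)) for a,b in HSV[col])
    k=np.zeros_like(m); x0,y0,x1,y1=roi; k[y0:y1,x0:x1]=m[y0:y1,x0:x1]
    n,l,s,_=cv2.connectedComponentsWithStats(k); i=1+np.argmax(s[1:,4])
    return np.argwhere(l==i)[:,::-1].astype(float)
def hullc(p):
    M=cv2.moments(cv2.convexHull(np.float32(p))); return [M["m10"]/M["m00"],M["m01"]/M["m00"]]
def axis(P):
    P=P[:,:2]-P[:,:2].mean(0); return np.linalg.svd(P,full_matrices=False)[2][0]
E
python3 - <<'E'
import pickle; from h import *
d=pickle.load(open("v0.pkl","rb"))
rois={"top":dict(grip=(335,235,395,275),lip=(345,220,385,245),ring=(270,230,310,262),ball=(340,245,375,275)),
"scene":dict(grip=(260,240,310,275),lip=(285,295,325,325),ring=(330,220,365,255),ball=(270,270,300,297))}
Z=dict(grip=.101,lip=.015,ring=.047,ball=.029);C=dict(grip="yellow",lip="orange",ring="red",ball="red")
for n in d:
    for k in Z:
        p=blob(d[n],C[k],rois[n][k]); print(n,k,len(p),np.round(hullc(p),1),plane(d[n],[hullc(p)],Z[k])[0].round(4), axis(plane(d[n],p,Z[k])).round(3))
    hsv=cv2.cvtColor(d[n]["img"],cv2.COLOR_BGR2HSV)
    m=cv2.inRange(hsv,np.array((92,90,120)),np.array((108,255,255)))
    x0,y0,x1,y1=(230,150,485,375) if n=="top" else (110,190,455,450)
    k=np.zeros_like(m);k[y0:y1,x0:x1]=m[y0:y1,x0:x1]
    nn,l,s,_=cv2.connectedComponentsWithStats(cv2.dilate(k,np.ones((5,5)))); i=1+np.argmax(s[1:,2]*s[1:,3])
    P=plane(d[n],np.argwhere((l==i)&(k>0))[:,::-1],.004)[:,:2]
    rc=cv2.minAreaRect(np.float32(P)); print(n,"mat",rc)
c=d["top"];s=d["scene"]
a=cv2.resize(c["img"][215:305,300:420],(480,360),interpolation=cv2.INTER_CUBIC); b=cv2.resize(s["img"][235:325,240:330],(320,320),interpolation=cv2.INTER_CUBIC)
b=cv2.copyMakeBorder(b,0,40,0,0,cv2.BORDER_CONSTANT); cv2.imwrite("pics/crop.png",np.hstack([a,b]))
E
```

```text
scene grip 146 [282.1 253.7] [0.4657 0.0051 0.101 ] [-0.242 -0.97 ]
scene lip 121 [304.9 307.3] [ 0.543  -0.0209  0.015 ] [-0.196 -0.981]
scene ring 345 [347.3 238.5] [0.5107 0.1735 0.047 ] [ 0.559 -0.829]
scene ball 223 [284.3 283.1] [ 0.4754 -0.0044  0.029 ] [ 0.639 -0.769]
scene mat ((0.47104954719543457, -0.011750072240829468), (0.5686649084091187, 0.4307507872581482), 71.37133026123047)
top grip 155 [360.  254.4] [ 0.4774 -0.0064  0.101 ] [-0.274 -0.962]
top lip 181 [364.4 232.4] [ 0.5467 -0.0278  0.015 ] [-0.292 -0.956]
top ring 122 [289.9 244.9] [0.5095 0.175  0.047 ] [-0.879 -0.477]
top ball 57 [356.6 260.8] [ 0.4675 -0.0037  0.029 ] [-0.324 -0.946]
top mat ((0.4715108871459961, -0.012435346841812134), (0.5688647627830505, 0.4288872480392456), 71.50407409667969)
```

View pics/crop.png

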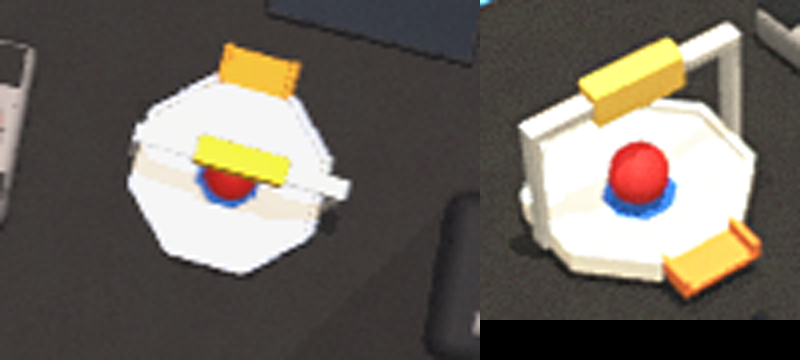

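The crop confirms the choice: white dish, red ball in the blue well, yellow grip, orange lip. The scene-view yellow mask missed the block's shaded face, so I'll redo it with a wider hue range.

```bash
sed -i 's/"yellow":\[((23,120,110)/"yellow":[((17,110,80)/' h.py; python3 - <<'E'
import pickle; from h import *
d=pickle.load(open("v0.pkl","rb"))
hs=cv2.cvtColor(d["scene"]["img"],cv2.COLOR_BGR2HSV); print(hs[250,284],hs[258,284],hs[262,278],hs[256,290])
for n,roi in(("top",(335,240,395,275)),("scene",(260,240,310,275))):
    p=blob(d[n],"yellow",roi); c=hullc(p); print(n,len(p),c,plane(d[n],[c],.101)[0],plane(d[n],[c],.114)[0],axis(plane(d[n],p,.101)))
# triangulate ball: rays of scene and top; and block check
w=lambda n,R,t:None
for o in([.472,-.005,.101],[.475,-.007,.101],[.472,-.012,.101]): print(o,proj(d["top"],o),proj(d["scene"],o))
E
```

```text
[ 30 118 255] [ 20 180 223] [ 21 175 224] [ 21 176 225]
top 175 [359.9546827794562, 254.79053373615304] [ 0.47635345 -0.00638146  0.101     ] [ 0.47504234 -0.00516443  0.114     ] [-0.27816171 -0.96053426]
scene 433 [282.6957702755142, 257.4101668606907] [ 0.47371531 -0.00260033  0.101     ] [ 0.48298876 -0.01262256  0.114     ] [-0.0936945  -0.99560099]
[0.472, -0.005, 0.101] [[359.44216366 256.4936982 ]] [[281.26108594 257.71240901]]
[0.475, -0.007, 0.101] [[360.20582614 255.31742449]] [[281.75916988 258.89496743]]
[0.472, -0.012, 0.101] [[362.18408403 256.47722116]] [[278.97666378 259.65043668]]
```

```bash
cat >> h.py <<'E'
def Rt(t,s=1):
    y=s*np.array([np.cos(t),np.sin(t),0]); z=np.array([0,0,-1.]); return np.c_[np.cross(y,z),y,z]
E
python3 - <<'E'
from plant import r; from h import *
for s in(1,-1):
    for t,p in((-.28,[.475,-.0045,.2]),(1.364,[.472,-.012,.185])):
        q=r.solve_ik(p,Rt(t,s)); print(s,t,None if q is None else np.round(q,3))
print(r.get_tool_rot(),r.get_time(),r.get_grip_width())
E
```

```text
1 -0.28 [-0.035  0.282  1.996 -0.     0.863  0.245]
1 1.364 [-0.051  0.303  2.013 -0.     0.826 -1.415]
-1 -0.28 None
-1 1.364 [-0.051  0.303  2.013 -0.     0.826  1.727]
[[ 9.29859712e-01  3.67913960e-01 -4.84649722e-04]
 [ 3.67914278e-01 -9.29858818e-01  1.28958915e-03]
 [ 2.38020328e-05 -1.37744655e-03 -9.99999051e-01]] 0.1 0.08526440293791356
```

```bash
python3 - <<'E'
from plant import r; from h import *
import pickle
r.reach([.475,-.0045,.19],Rt(-.28)); print(r.get_time(),r.get_q())
r.servo_line([.475,-.0045,.15],vel=.1); print(r.get_time(),r.get_position(),r.get_contact_force())
d={n:r.camera(n) for n in("scene","top")}; pickle.dump(d,open("v1.pkl","wb"))
cv2.imwrite("pics/near1.png",np.hstack([cv2.resize(d["scene"]["img"][170:330,210:370],(400,400)),cv2.resize(d["top"]["img"][190:310,300:420],(400,400))]))
E
```

```text
2.35 [-3.57135812e-02  2.98883667e-01  2.00292503e+00 -1.42596574e-04
  8.39364409e-01  2.45457329e-01]
2.9 [ 0.47511219 -0.00470597  0.14995956] [-0.29032474  0.32535736  0.76179539]
```

View pics/near1.png

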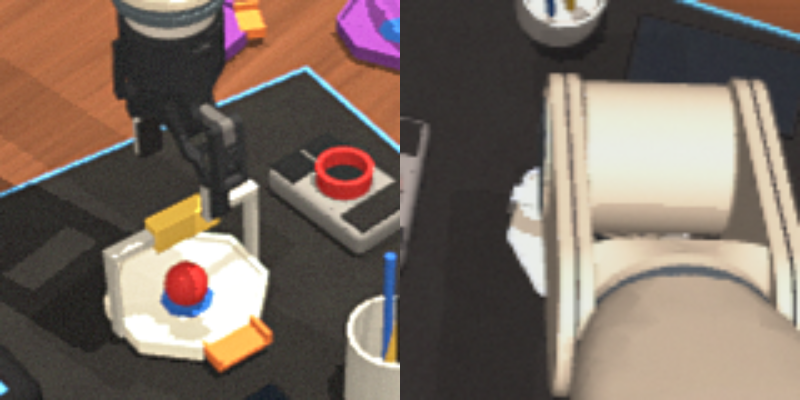

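The near view shows the fingers straddling the yellow block, with the block at about (180,220) in the crop and the ball still in the well. The top view is hidden by the arm. Next I descend and close in small steps.

```bash
python3 - <<'E'
from plant import r; from h import *
import pickle
r.servo_line([.475,-.0045,.103],vel=.06); print(r.get_time(),r.get_position(),r.get_contact_force())
for w in(.04,.03,.026,.0235,.0215,.0195):
    r.grip(w); print(w,r.get_time(),r.get_grip_width(),r.get_grip_force(),np.round(r.get_contact_force(),2))
d={n:r.camera(n) for n in("scene","top")}; pickle.dump(d,open("v2.pkl","wb"))
cv2.imwrite("pics/near2.png",cv2.resize(d["scene"]["img"][210:330,220:340],(600,600),interpolation=cv2.INTER_CUBIC))
p=blob(d["scene"],"red",(265,265,305,300)); print(hullc(p),plane(d["scene"],[hullc(p)],.029))
E
```

```text
3.9333 [ 0.4752073  -0.00451644  0.10313385] [0.27797566 0.01160688 0.15636337]
0.04 4.4417 0.03996362060296065 0.0 [0.66 0.12 0.62]
0.03 4.7 0.029916792644518308 0.0 [ 0.72  0.38 -0.12]
0.026 4.9167 0.026227307803590134 0.0 [0.96 0.27 0.38]
0.0235 5.1333 0.023225365166922998 0.0 [-0.06  0.45 -0.08]
0.0215 5.35 0.02146265232381029 0.0 [ 0.08 -0.27  0.85]
0.0195 5.5667 0.01922075181828569 0.0 [-0.37  0.41 -0.05]
[284.1375786163522, 283.0683962264151] [[ 0.47490587 -0.00451198  0.029     ]]
```

View pics/near2.png

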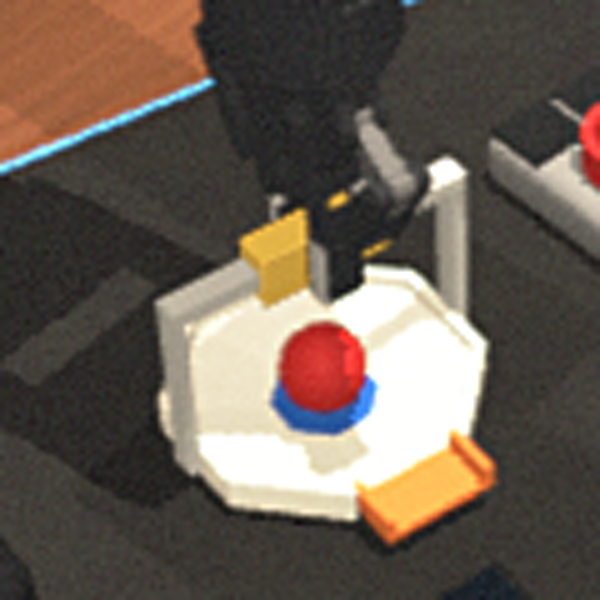

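The finger sits near the middle of the block, with yellow visible at both ends at x≈243 and x≈385 in the crop. The ball is centred in the well. Next: clamp, then lift slowly.

```bash
python3 - <<'E'
from plant import r; from h import *
import pickle
r.grip(.0175); print(r.get_grip_width(),r.get_grip_force(),r.get_contact_force())
r.grip(.01); r.dwell(.4); print(r.get_time(),r.get_grip_width(),r.get_grip_force(),np.round(r.get_contact_force(),2))
for z in(.108,.140,):
    r.servo_line([.475,-.0045,z],vel=.025); print(r.get_time(),r.get_position(),np.round(r.get_contact_force(),2),np.round(r.get_moment(),2))
r.dwell(.3)
d={n:r.camera(n) for n in("scene","top")}; pickle.dump(d,open("v3.pkl","wb"))
cv2.imwrite("pics/near3.png",cv2.resize(d["scene"]["img"][190:310,220:340],(600,600),interpolation=cv2.INTER_CUBIC))
p=blob(d["scene"],"red",(255,235,310,300)); print(hullc(p),plane(d["scene"],[hullc(p)],.029+.037))
E
```

```text
0.017845108339822748 14.63081806898117 [-0.06258805 -1.15546726 -0.2940884 ]
6.5 0.017562339605922007 59.47573900222778 [-0.02 -0.58  4.27]
6.85 [ 0.47472478 -0.00448565  0.10789273] [-0.09  0.33 -3.17] [0.05 0.   0.02]
8.2833 [ 0.47487987 -0.00449483  0.13984371] [ 0.7   0.36 -3.35] [-0.02  0.06 -0.02]
[283.2134831460674, 270.51835205992506] [[ 0.47463204 -0.00455821  0.066     ]]
```

View pics/near3.png

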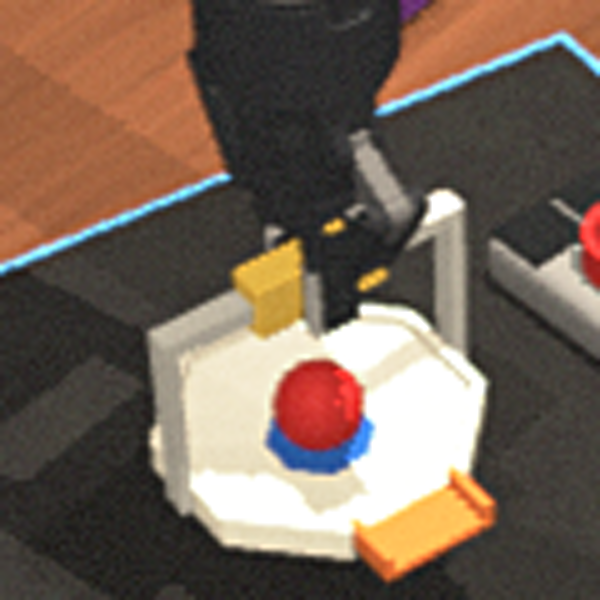

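```bash
python3 - <<'E'
from plant import r; from h import *
import pickle
r.servo_line([.475,-.0045,.183],vel=.03); r.dwell(.3); print(r.get_time(),r.get_position())
r.servo_line([.4715,-.012,.183],Rt(1.366),vel=.0018); r.dwell(.5); print(r.get_time(),r.get_position(),r.get_q(),r.get_grip_force(),r.get_contact_force())
d={n:r.camera(n) for n in("scene","top")}; pickle.dump(d,open("v4.pkl","wb"))
cv2.imwrite("pics/end1.png",np.hstack([cv2.resize(d["scene"]["img"][150:330,210:390],(400,400),interpolation=cv2.INTER_CUBIC),cv2.resize(d["top"]["img"][170:330,250:410],(400,400),interpolation=cv2.INTER_CUBIC)]))
E
```

```text
10.5667 [ 0.47496123 -0.00449081  0.18292624]
13.975 [ 0.47148621 -0.0119999   0.18298857] [-5.06783216e-02  3.06074752e-01  2.01507957e+00 -2.88768851e-06
  8.20487716e-01 -1.41668301e+00] 58.56775939464569 [-0.13095189 -0.52073588 -2.19290073]
```

View pics/end1.png

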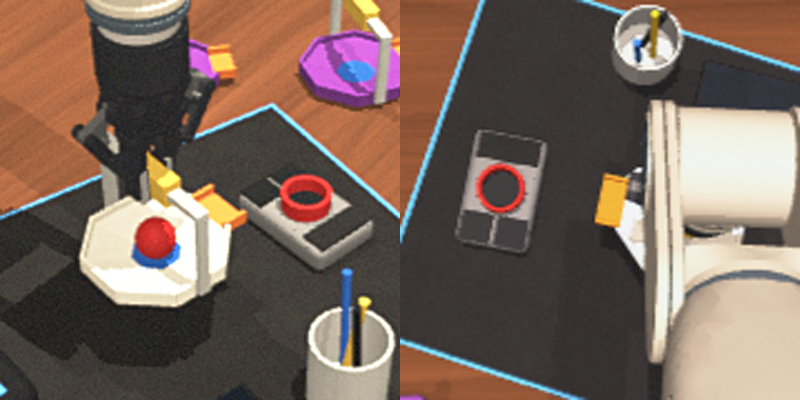

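The lip points at the red ring: lip at (612,200) and ring at (500,188) in the right-hand crop. The ball is in the well at (155,237) on the left. I'll check this numerically before handing in.

```bash
python3 - <<'E'
import pickle; from h import *
d=pickle.load(open("v4.pkl","rb")); c=np.array([.4715,-.012]); 
p=blob(d["top"],"orange",(320,230,355,270)); lip=plane(d["top"],[hullc(p)],.097)[0]
s=plane(d["top"],[hullc(blob(d["top"],"red",(270,225,310,265)))],.049)[0]
b=plane(d["scene"],[hullc(blob(d["scene"],"red",(255,235,300,275)))],.109)[0]
ang=lambda v:np.arctan2(v[1],v[0])
print(lip,s,b-np.r_[c,.109],ang(lip[:2]-c),ang(s[:2]-c),axis(plane(d["top"],p,.097)))
E
```

```text
[0.4904327 0.0587248 0.097    ] [0.50922309 0.17494068 0.049     ] [ 1.29534109e-03  1.41607590e-03 -1.38777878e-17] 1.3092337965205232 1.3716784899684755 [-0.97746388  0.21110272]
```

The heading error is at most 0.06 rad, or about 11 mm at the socket against a limit of 25 mm. The ball is within 2 mm of centre, so I'm handing in.

```bash
python3 -c "
from plant import r
print(r.get_time(),r.get_grip_force()); print(r.finish_job())"
```

```text
14.075 58.56899321079254
the job is handed in; nothing more can be done
None
```

I handed the job in at 14.1 s; no verdict came back, but my last check had the dish held about 8 cm above the middle of the mat, its lip aimed within about 11 mm of the socket centre and the ball within 2 mm of the dish's middle.

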